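# Zero the push gauge, then hold a bevelled brick in the checking jig

## Task

On the jig, first turn the gauge's pointer knob back to its zero stop. Then bring the bevelled brick piece into the jig, flat back flush on the steel fence, bevel away from it, and its end up against the wooden stop block, and with one diagonal push hold it pressed firmly against the fence and down on the table together. Finish while still holding that push, without letting go, and leave the other things on the table where they are.

Things in the scene. Friction and masses are not known exactly. Their poses are not given: they have to be found in the camera images.
- jig: Checking jig fixed to the table: steel fence, wooden stop block and round grey gauge in one row. Origin: the inside corner on the table (z = 0) where the fence's face meets the stop block's face. The fence lies to +x of it, the stop block and gauge to +y, z is up. The brick piece belongs in the corner at negative x and negative y of this frame, standing on the table
- fence: The jig's steel fence, same origin and axes as jig, fixed. Its flat face is the plane x = 0 and looks to -x, towards the robot; 40 mm high, 6 mm thick, from y = -240 to +45 mm, with a slick white plastic facing (friction about 0.15)
- stop_block: The jig's wooden stop block, same origin and axes as jig, fixed. Its stop face is the plane y = 0 and looks to -y; the block is 40 mm high and spans x = -75 to 0 and y = 0 to +45 mm
- table: The grey table, fixed; its top is the work surface at z = 0, on which the brick piece stands. Its origin is of no use
- pointer (a joint): Angle of the gauge's pointer knob, rad: 0 at its zero stop, growing clockwise seen from above, up to 2.4; starts at 0.6 to 1.3. It is zeroed by turning it counter-clockwise seen from above until it meets the stop. It stays where it is left; friction about 0.03 N m
- pointer_grip (a point): Centre of the black bar-shaped grip of the pointer knob, on its upright axis, 66 mm above the table. The bar is 44 long, 12 wide and 24 mm high (53 to 77 mm above the table), over a white dial 50 mm above the table on the 92 mm wide gauge. Axes turn with the knob: x along the bar, z up; at joint value 0 they are parallel to jig's. A red needle points to -x
- closer_mid (a point): Centre of the bevelled brick piece (red clay, loose, 0.48 to 0.72 kg): 60 (x) by 120 (y) by 65 mm (z) high, this point 32.5 mm above its underside, z up. Its flat back is the +x face. It starts on the robot's side of the fence, back roughly to the fence (within 0.6 rad). Seated, its axes are parallel to jig's and this point is at (-30, -60, 32.5) mm of that frame
- closer_bevel (a point): Centre of the piece's sloping face, same axes as closer_mid and at (-17.5, 0, +20) mm from it, 52.5 mm above the table. This 45 degree bevel is 35 mm wide, runs the whole 120 mm length and faces -x and up; below it the -x side is upright, from the underside up to 40 mm. Firmly held means over 2 N on the fence and over 9 N on the table, own weight of 5 to 7 N included; table friction is about 0.3; some 12 N each way does it
- plain_offcut: Bystander: brick piece of the same outer size, 60 x 120 x 65 mm, but with square edges and no bevel. Origin under its centre. Leave it
- tape: Bystander: orange tape measure, 70 x 35 x 65 mm, origin under its centre. Leave it
- whole_brick: Bystander: whole perforated brick, 120 x 250 x 65 mm, behind the fence, origin under its centre. Leave it
- hammer: Bystander: hammer with 270 mm handle on the left. Leave it
- chisel: Bystander: slim tool with handle, 220 mm long, on the right. Leave it
Not all that is in view belongs to the job. Leave any orange look-alike of the part that bears closer_mid alone.

How it is judged:
By the outcome, as a careful person would: the job done as asked, in the order asked, and still so for the second after the job is handed in, while the arm keeps its last pose, push and grip.
It also fails if it takes over 72 s, if anything falls off the work surface, if the arm or the gripper's body presses on something with over 40 N, if the wrist force passes 120 N, or if a joint passes its speed limit or range.

## Robot

A 6-joint arm with a two-finger parallel gripper is mounted at the origin on the work surface. World frame = base frame: x ahead of the robot, y to its left, z up, the work surface at z = 0. Lengths are in m, angles in rad, forces in N, time in s.
With the tool pointing down it reaches from about 0.35 to 0.975 m from the base axis. Payload 4.9 kg.
Tool frame: the origin (TCP) lies at the very end of the fingers, on their centre line; the grasp point (between the pads) lies env.grasp_offset behind it (env.grasp_offset is the distance from the TCP to the grasp point, in m); z points along the fingers, y is the line along which they close (so a half turn about z gives the same grasp; the last joint's range is limited). The gripper opens to 85 mm and grips with 20 to 120 N. Pads are 22 mm wide; open, the fingers measure 114 mm over their backs; the gripper's body (76 mm by 85 mm) begins 54 mm behind the grasp point. The pads swing forward as they close: fully open they stand 13 mm farther back than shut.
Start: joints at [-1.366, 0.053, 1.613, -0, 1.476, -0.119], TCP at [0.199, -0.593, 0.231] pointing down, gripper open.
Joint ranges: [-3.01, 3.01], [-1.01, 2.22], [0.06, 2.58], [-1.02, 4.17], [0.09, 2.62], [-3.14, 3.14]. Speed limits (rad/s): [2.57, 2.57, 3.14, 3.14, 3.14, 3.14].

## Interface

Orientations are given as a unit quaternion [x, y, z, w].
In Python, from workcell import env gives the robot as it stands. The module is installed in compiled form; this text tells all that it offers.
- The arm moves only by the tool play_rows, never from a script. Its argument "plan" is a list of rows, each a list of 2 entries, a list of its own where there are three numbers: the shift along the tool's x, y, z in mm, then the turn about the tool's z in rad. A call has exactly 5 rows; each row is the pose to reach, as a shift and turn from the pose commanded when the call began, along the tool's axes at that moment; what a row does not reach only later rows make up. A row lasts 1/8 s, in which the tool goes at most 62.5 mm and 10.7 degrees, less where a joint would pass 70% of its speed; a pose out of reach is approached as far as the arm can. A call with a gripper value outside its range is refused whole. "jaw" is the finger opening in mm, from 0 to 85.4, set as the call begins (left out, the last holds). The fingers move at their own pace and stop on an object; "force" is the grip in N (left out, the last holds). Time passes only in rows, so rows that repeat a pose let the fingers close, or fill a call up. It gives the time, the measured TCP pose, the force, the opening and the grip force at its end, in the units of the state.
- env.read_state(): the state, without advancing time (a new reading comes with each control period).
- env.capture(name): name is "side" or "top" or "wrist"; returns a dict with "pixels" (400x640x3 uint8, red, green, blue), "camera_matrix" (3x3 intrinsics, pixels), "D" ([k1, k2, p1, p2, k3] as OpenCV has them; the pictures are not rectified), "position" and "attitude" of the camera in the world. Camera axes: x right, y up, looking along -z (the intrinsics and any distortion apply to the point x, -y, -z); pixel columns grow to the right and rows downward; lengths in m; the calibration is good to about 2 mm. A picture is of the moment at which its call begins. There is no depth.
- env.sign_off(): hands the job in; it is judged then, once.
The state is a dict: "time_s": time; "joint_positions": joint angles; "joint_vel": joint speeds; "joint_torque": joint torques, N m; "position": TCP position; "orientation": TCP orientation; "wrist_force": force on the tool from outside, world axes, zero at the start; "ft_torque": the same for the moment, N m; "grip_width": finger opening in m; "finger_force": force on a finger pad.
Only numpy, scipy, OpenCV 4.12 (cv2) and the standard library are available. Lean on these libraries where they do the work, as an engineer would, in place of code of your own. Each camera call takes 0.05 s, during which the arm holds its last target. There are 200 camera calls.

## Working session

There is one attempt and no reset: what is moved stays moved. The work goes in short steps, Python scripts to look and compute and a tool call to move; the robot and the scene stay as the last step left them, time stands still between calls to the robot, and variables do not carry over. Pictures are saved under pics/ and viewed, at most 11 in all, crops included, and the job is handed in when it is done.

Besides the shell and the picture viewer there is one more tool, called after "Call:" in YAML: its name, and indented under it one key for each argument. play_rows: Moves the arm, as the interface text tells. Its arguments: {"type":"object","properties":{"plan":{"type":"array","items":{"type":"array"}},"jaw":{"type":"number"},"force":{"type":"number"}},"required":["plan"]}

```bash
mkdir -p pics; cat > h.py <<'E'
import numpy as np, cv2
from scipy.spatial.transform import Rotation as R
from workcell import env
def cap(n,f=None):
    c=env.capture(n)
    if f: cv2.imwrite('pics/'+f,cv2.cvtColor(np.array(c['pixels'],dtype=np.uint8),cv2.COLOR_RGB2BGR))
    return c
def att(c):
    a=np.array(c['attitude'],float)
    return a if a.shape==(3,3) else R.from_quat(a).as_matrix()
def ray(c,px,z):
    px=np.array(px,float).reshape(-1,1,2)
    n=cv2.undistortPoints(px,np.array(c['camera_matrix'],float),np.array(c['D'],float)).reshape(-1,2)
    d=np.c_[n[:,0],-n[:,1],-np.ones(len(n))]@att(c).T
    p=np.array(c['position'],float)
    return p+d*((z-p[2])/d[:,2])[:,None]
E
python3 - <<'E'
from h import *
for n in('side','top'):
    c=cap(n,n+'0.png'); print(n,c['position'],c['attitude'],c['camera_matrix'],c['D'])
s=env.read_state(); print(s, env.grasp_offset)
E
```

```text
side [ 0.10266693 -1.18313827  1.25661139] [ 0.39508545 -0.07641088 -0.16428614  0.9005992 ] [[507.31541955   0.         310.99606983]
 [  0.         507.31541955 198.15248607]
 [  0.           0.           1.        ]] [0.05719424 0.         0.         0.         0.        ]
top [0.25907493 0.00723462 1.49985013] [-0.07869111  0.07653708  0.71127635 -0.69428794] [[443.19638018   0.         318.29074204]
 [  0.         443.19638018 193.08645749]
 [  0.           0.           1.        ]] [-0.09892536  0.          0.          0.          0.        ]
{'time_s': 0.1, 'joint_positions': array([-1.36598875e+00,  5.33168754e-02,  1.61413802e+00, -3.62772037e-05,
        1.47598102e+00, -1.19007455e-01]), 'joint_vel': array([ 0.00036787, -0.00083722, -0.00143115,  0.00025091,  0.00026879,
        0.00076156]), 'joint_torque': array([ 1.39055282e-03, -3.94901454e+01, -3.71363604e+01, -7.67327492e-05,
        3.87750420e-03,  2.88086278e-05]), 'position': array([ 0.19873939, -0.59197853,  0.23018096]), 'orientation': array([ 9.86920887e-01,  1.61202709e-01, -5.75648649e-05, -9.20009593e-04]), 'wrist_force': array([-0.51345117,  0.26820583,  0.23638946]), 'ft_torque': array([ 0.02723262, -0.02296743,  0.01557681]), 'finger_force': 0.0, 'grip_width': 0.08528876546723216} 0.0187
```

View pics/top0.png

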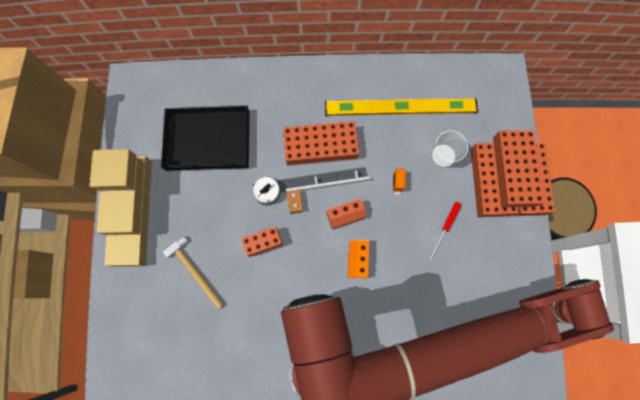

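View pics/side0.png

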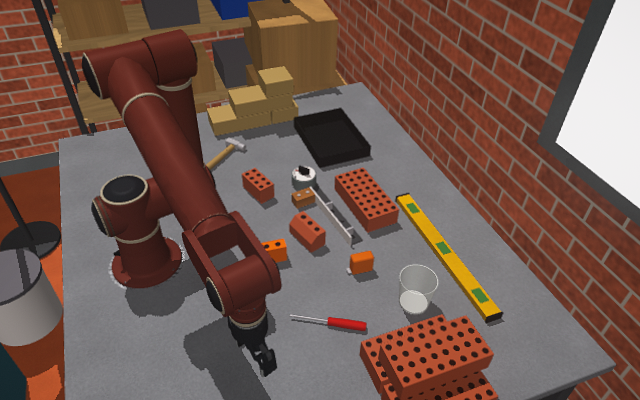

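```bash
python3 - <<'E'
from h import *
c=cap('top'); im=cv2.cvtColor(c['pixels'],cv2.COLOR_RGB2BGR)
cv2.imwrite('pics/crop1.png',cv2.resize(im[160:260,240:380],None,fx=5.5,fy=5.5,interpolation=cv2.INTER_CUBIC))
for n,p,z in [('gauge',(266,190),.05),('fence R',(370,176),.04),('fenceL',(280,187),.04),('stop',(294,194),.04),('brick',(346,213),.065)]:
    print(n,ray(c,p,z).round(3))
E
```

```text
gauge [[0.598 0.183 0.05 ]]
fence R [[ 0.641 -0.17   0.04 ]]
fenceL [[0.61  0.137 0.04 ]]
stop [[0.584 0.09  0.04 ]]
brick [[ 0.511 -0.082  0.065]]
```

View pics/crop1.png

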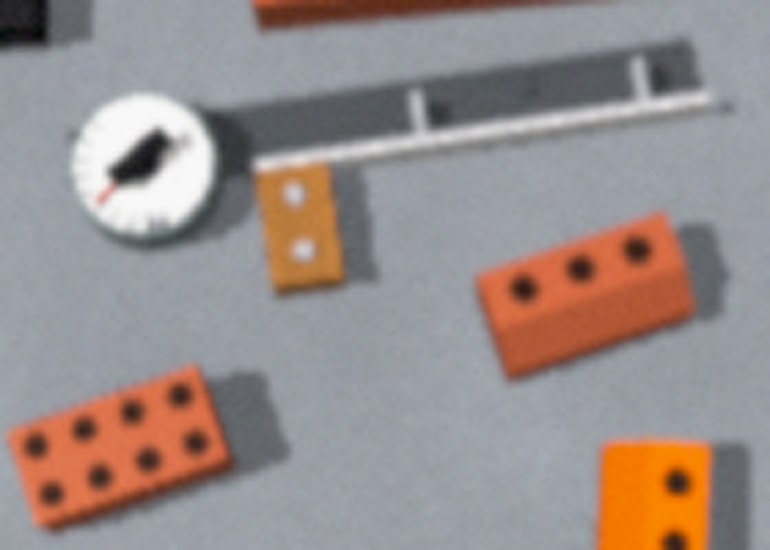

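```bash
cat >> h.py <<'E'
def yaw(): 
    s=env.read_state(); M=R.from_quat(s['orientation']).as_matrix(); return np.array(s['position']),M
def to(target, yw=None):
    """shift mm in tool axes and turn to put tool x-axis at yaw yw (closest mod pi)"""
    p,M=yaw(); d=M.T@(np.array(target)-p)*1000
    t=None
    if yw is not None:
        cur=np.arctan2(M[1,0],M[0,0]); t=-((yw-cur+np.pi/2)%np.pi-np.pi/2)
    return d.round(1),t, env.read_state()['joint_positions'][5]
E
python3 - <<'E'
from h import *
c=cap('top')
w=lambda p,z: ray(c,np.array(p)/5.5+[240,160]-0.4,z)[0]
fl,fr=w((258,170),.04),w((714,104),.04)
co=w((331,162),.04)
print('fence',fl,fr,'yaw of jig y',np.arctan2(*(fl-fr)[[1,0]]), 'jig yaw',np.arctan2(*(fl-fr)[[1,0]])-np.pi/2)
print('corner',co)
g=w((145,164),.05); b1,b2=w((165,135),.077),w((118,177),.077)
print('gauge',g,'bar',(b1+b2)/2,'bar yaw',np.arctan2(*(b1-b2)[[1,0]]))
bl,br=w((480,275),.065),w((666,213),.065)
fl2,fr2=w((510,378),.04),w((692,317),.04)
print('brick back',bl,br,'bevelfoot',fl2,fr2,'mid',(bl+br+fl2+fr2)/4,'yaw',np.arctan2(*(bl-br)[[1,0]])-np.pi/2,np.arctan2(*(fl2-fr2)[[1,0]])-np.pi/2)
cw=cap('wrist'); p,M=yaw(); print('cam in tool', M.T@(cw['position']-p), M.T@att(cw), cw['camera_matrix'][0])
print(to([g[0],g[1],.25],np.arctan2(*(b1-b2)[[1,0]])))
E
```

```text
fence [0.59710918 0.11508809 0.04      ] [ 0.63200863 -0.16730659  0.04      ] yaw of jig y 1.693756794711451 jig yaw 0.12296046791655435
corner [0.60103923 0.07009774 0.04      ]
gauge [0.60028958 0.18356461 0.05      ] bar [0.59894694 0.18238258 0.077     ] bar yaw -0.8420879268137799
brick back [ 0.5235603  -0.01910906  0.065     ] [ 0.55866836 -0.13207289  0.065     ] bevelfoot [ 0.46457045 -0.03592091  0.04      ] [ 0.49904722 -0.14746824  0.04      ] mid [ 0.51146158 -0.08364278  0.0525    ] yaw 0.30132647702549087 0.29976385863495536
cam in tool [ 0.06765978  0.00027386 -0.14262944] [[-5.94309260e-04  9.64747891e-01  2.63175139e-01]
 [ 9.99999816e-01  6.04866269e-04  4.09069534e-05]
 [-1.19720867e-04  2.63175115e-01 -9.64748073e-01]] [285.49195844   0.         319.42982741]
(array([ 627.5, -607.7,  -18.6]), np.float64(1.1659352218038528), np.float64(-0.1190224495523459))
```

Call:
play_rows:
  plan:
    - [[40, -39, 0], 0]
    - [[82, -80, 0], 0]
    - [[125, -122, 0], 0]
    - [[168, -164, 0], 0]
    - [[210, -205, 0], 0]

```text
time_s: 0.88
position: [0.3332, -0.3295, 0.2313]
orientation: [0.987, 0.161, 0.0, 0.0]
wrist_force: [0.4, -0.2, 0.6]
grip_width: 0.0855
finger_force: 0.0
```

Call:
play_rows:
  plan:
    - [[42, -41, 0], 0]
    - [[84, -82, 0], 0]
    - [[126, -123, 0], 0]
    - [[168, -164, 0], 0]
    - [[210, -205, 0], 0]

```text
time_s: 1.5
position: [0.4672, -0.0683, 0.2315]
orientation: [0.987, 0.161, 0.0, 0.0]
wrist_force: [0.4, -0.2, -1.0]
grip_width: 0.0856
finger_force: 0.0
```

Call:
play_rows:
  plan:
    - [[52, -49, 0], 0]
    - [[104, -99, 0], 0]
    - [[156, -149, 0], 0]
    - [[207, -198, 0], 0]
    - [[207, -198, 0], 0]

```text
time_s: 2.12
position: [0.6004, 0.1861, 0.2309]
orientation: [0.987, 0.162, -0.0, -0.0]
wrist_force: [-0.5, -0.7, -0.4]
grip_width: 0.0853
finger_force: 0.0
```

Call:
play_rows:
  plan:
    - [[0, 0, 0], 0.18]
    - [[0, 0, 0], 0.36]
    - [[0, 0, 0], 0.54]
    - [[0, 0, 0], 0.72]
    - [[0, 0, 0], 0.9]
  jaw: 50

```text
time_s: 2.75
position: [0.5997, 0.1834, 0.2311]
orientation: [0.958, -0.287, -0.0, 0.0]
wrist_force: [-0.4, -0.4, -0.4]
grip_width: 0.0502
finger_force: 0.0
```

Call:
play_rows:
  plan:
    - [[0, 0, 0], 0.17]
    - [[0, 0, 0], 0.266]
    - [[0, 0, 0], 0.266]
    - [[0, 0, 0], 0.266]
    - [[0, 0, 0], 0.266]

```text
time_s: 3.38
position: [0.5998, 0.1834, 0.2313]
orientation: [0.913, -0.408, -0.0, 0.0]
wrist_force: [0.0, 1.0, 0.1]
grip_width: 0.0503
finger_force: 0.0
```

```bash
python3 - <<'E'
from h import *
c=cap('wrist','w1.png'); np.save('w1.npy',c,allow_pickle=True)
print(yaw()[0], env.read_state()['time_s'],to([.5995,.183,.25],-.842))
E
```

```text
[0.59981866 0.18336729 0.23129739] 3.425 (array([  0.1,   0.5, -18.7]), np.float64(0.00034859483127736013), np.float64(2.590561778856502))
```

View pics/w1.png

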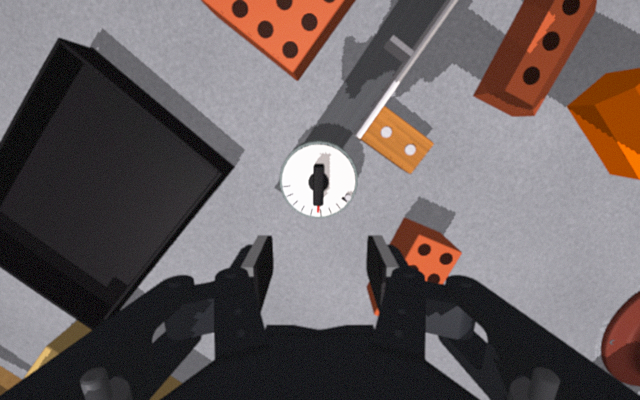

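```bash
python3 - <<'E'
from h import *
c=np.load('w1.npy',allow_pickle=True).item(); im=c['pixels'].astype(int)
sub=im[140:220,278:360]; m=((sub.max(2)<60)).astype(np.uint8)
n,l,s,ce=cv2.connectedComponentsWithStats(m)
for i in range(1,n):
    if s[i,4]>60: 
        pts=np.argwhere(l==i)[:,::-1]+[278,140]; r=cv2.minAreaRect(pts.astype(np.float32)); print(s[i],r); print(ray(c,r[0],.077), to(ray(c,r[0],.077)[0]))
print('needle',ray(c,(318.5,212),.051))
print('fence', ray(c,[(362,137),(455,0)],.04),'stop',ray(c,[(362,134),(386,107),(433,145),(411,173)],.04))
E
```

```text
[ 31  24  19  41 466] ((317.6470947265625, 184.41177368164062), (17.947635650634766, 39.775840759277344), 14.03624439239502)
[[0.60416332 0.18267636 0.077     ]] (array([  3.4,  -2.8, 154.3]), None, np.float64(2.590561778856502))
needle [[0.57757931 0.21124498 0.051     ]]
fence [[ 0.59802794  0.11338396  0.04      ]
 [ 0.6229234  -0.05269191  0.04      ]] stop [[0.60036171 0.1109574  0.04      ]
 [0.60084414 0.0716369  0.04      ]
 [0.53036466 0.06476309 0.04      ]
 [0.52563168 0.10461141 0.04      ]]
```

Call:
play_rows:
  plan:
    - [[1, 0, 45], 0]
    - [[2, -1, 90], 0]
    - [[2, -1, 135], 0]
    - [[2, -1, 160], 0]
    - [[2, -1, 175], 0]
  jaw: 40

```text
time_s: 4.05
position: [0.601, 0.1824, 0.0545]
orientation: [0.913, -0.409, -0.001, 0.001]
wrist_force: [-0.4, 0.2, -0.4]
grip_width: 0.0397
finger_force: 0.0
```

Call:
play_rows:
  plan:
    - [[0, 0, 0], 0]
    - [[0, 0, 0], 0]
    - [[0, 0, 0], 0]
    - [[0, 0, 0], 0]
    - [[0, 0, 0], 0]
  jaw: 2
  force: 30

```text
time_s: 4.68
position: [0.6026, 0.1827, 0.0574]
orientation: [0.913, -0.409, 0.001, -0.0]
wrist_force: [0.7, -0.5, 2.4]
grip_width: 0.011
finger_force: 35.6
```

Call:
play_rows:
  plan:
    - [[0, 0, -1], -0.14]
    - [[0, 0, -1], -0.28]
    - [[0, 0, -1], -0.42]
    - [[0, 0, -1], -0.56]
    - [[0, 0, -1], -0.7]

```text
time_s: 5.3
position: [0.6031, 0.1837, 0.0574]
orientation: [0.998, -0.069, 0.002, -0.002]
wrist_force: [4.3, 4.6, -5.3]
grip_width: 0.011
finger_force: 34.8
```

Call:
play_rows:
  plan:
    - [[0, 0, 0], -0.1]
    - [[0, 0, 0], -0.2]
    - [[0, 0, 0], -0.24]
    - [[0, 0, 0], -0.28]
    - [[0, 0, 0], -0.28]

```text
time_s: 5.92
position: [0.6031, 0.1843, 0.0575]
orientation: [0.998, 0.069, 0.002, -0.002]
wrist_force: [5.1, 4.5, -5.9]
grip_width: 0.0108
finger_force: 34.8
```

```bash
python3 - <<'E'
from h import *
s=env.read_state();p,M=yaw();print(p,np.arctan2(M[1,0],M[0,0]),s['wrist_force'],s['ft_torque'],s['grip_width'],s['joint_positions'][5])
E
```

```text
[0.60313275 0.18425149 0.05745281] 0.13739986712955093 [ 5.078699    4.52760531 -5.92850794] [ 0.8572128  -0.76593973 -0.13084833] 0.010829909105172576 1.6093594471121115
```

Call:
play_rows:
  plan:
    - [[0, 0, 0], -0.03]
    - [[0, 0, 0], -0.06]
    - [[0, 0, 0], -0.06]
    - [[0, 0, 0], -0.06]
    - [[0, 0, 0], -0.06]

```text
time_s: 6.55
position: [0.6031, 0.1843, 0.0575]
orientation: [0.995, 0.097, 0.002, -0.002]
wrist_force: [3.5, 5.6, -5.3]
grip_width: 0.0112
finger_force: 47.2
```

```bash
python3 - <<'E'
from h import *
s=env.read_state();p,M=yaw();print(p,np.arctan2(M[1,0],M[0,0]),s['wrist_force'],s['ft_torque'],s['grip_width'],s['joint_positions'][5])
E
```

```text
[0.60310447 0.18428901 0.05749197] 0.1943575611879212 [ 3.51834127  5.59542822 -5.31320265] [ 0.86018643 -0.71302449 -0.98634188] 0.011235438203204332 1.5518135204236538
```

Call:
play_rows:
  plan:
    - [[0, 0, 0], 0]
    - [[0, 0, 0], 0]
    - [[0, 0, 0], 0]
    - [[0, 0, -40], 0]
    - [[0, 0, -90], 0]
  jaw: 40

```text
time_s: 7.18
position: [0.6006, 0.1822, 0.1466]
orientation: [0.995, 0.099, -0.002, 0.0]
wrist_force: [0.7, 0.7, -0.4]
grip_width: 0.0403
finger_force: 0.0
```

Call:
play_rows:
  plan:
    - [[0, 0, -50], 0]
    - [[0, 0, -90], 0]
    - [[0, 0, -90], 0]
    - [[0, 0, -90], 0]
    - [[0, 0, -90], 0]

```text
time_s: 7.8
position: [0.6009, 0.1823, 0.2349]
orientation: [0.995, 0.099, -0.002, 0.0]
wrist_force: [-0.2, -0.0, -0.6]
grip_width: 0.0402
finger_force: 0.0
```

```bash
python3 - <<'E'
from h import *
c=cap('wrist','w2.png'); np.save('w2.npy',c,allow_pickle=True)
im=c['pixels'].astype(int)
print(env.read_state()['time_s'],to([.511,-.0836,.23],.30+np.pi/2))
m=((im[...,0]>150)&(im[...,1]<70)&(im[...,2]<70)).astype(np.uint8); n,l,s,ce=cv2.connectedComponentsWithStats(m)
print([(s[i,4],ce[i]) for i in range(1,n) if s[i,4]>4][:10])
E
```

```text
7.85 (array([-140.4,  243.1,    5.5]), np.float64(1.4685522337329653), np.float64(1.5492526192660863))
[(np.int32(11), array([316.63636364, 207.54545455])), (np.int32(13), array([466.38461538, 327.53846154])), (np.int32(8), array([467.875, 332.125])), (np.int32(85), array([450.30588235, 371.95294118])), (np.int32(13), array([469.38461538, 388.92307692])), (np.int32(12), array([475.58333333, 394.25      ]))]
```

View pics/w2.png

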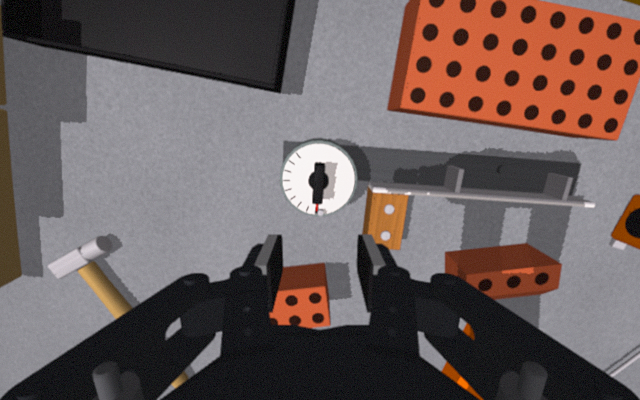

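Call:
play_rows:
  plan:
    - [[-28, 49, 0], -0.17]
    - [[-56, 97, 0], -0.34]
    - [[-84, 146, 0], -0.51]
    - [[-112, 194, 0], -0.68]
    - [[-140, 243, 0], -0.85]
  jaw: 85

```text
time_s: 8.48
position: [0.5114, -0.0839, 0.2361]
orientation: [0.865, 0.502, -0.001, -0.001]
wrist_force: [0.7, -0.5, 0.2]
grip_width: 0.085
finger_force: 0.0
```

Call:
play_rows:
  plan:
    - [[0, 0, 0], -0.17]
    - [[0, 0, 0], -0.34]
    - [[0, 0, 0], -0.51]
    - [[0, 0, 0], -0.68]
    - [[0, 0, 0], -0.823]

```text
time_s: 9.1
position: [0.5121, -0.0824, 0.2359]
orientation: [0.592, 0.806, -0.0, -0.001]
wrist_force: [-0.4, -0.2, 0.2]
grip_width: 0.0851
finger_force: 0.0
```

Call:
play_rows:
  plan:
    - [[0, 0, 0], 0]
    - [[0, 0, 0], 0]
    - [[0, 0, 0], 0]
    - [[0, 0, 0], 0]
    - [[0, 0, 0], 0]

```text
time_s: 9.72
position: [0.5127, -0.0826, 0.2373]
orientation: [0.594, 0.804, -0.0, 0.0]
wrist_force: [-0.2, -0.2, -1.8]
grip_width: 0.0851
finger_force: 0.0
```

```bash
python3 - <<'E'
from h import *
c=cap('wrist','w3.png'); np.save('w3.npy',c,allow_pickle=True)
print(env.read_state()['time_s'],yaw()[0],to([.511,-.0836,.23],.30+np.pi/2))
E
```

```text
9.775 [ 0.51265521 -0.08255733  0.23734482] (array([-0.5, -1.9,  7.3]), np.float64(-0.0023236593107920367), np.float64(-0.6007419521394154))
```

View pics/w3.png

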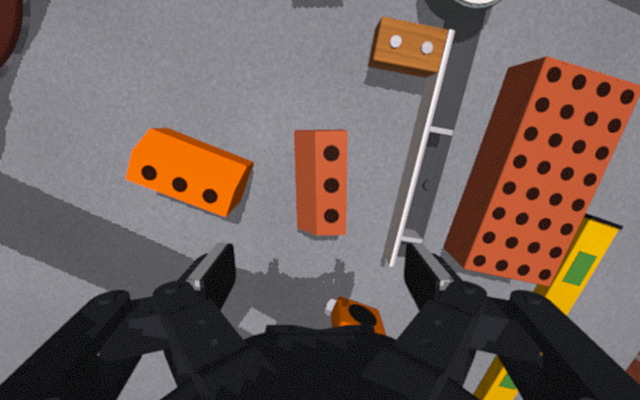

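```bash
python3 - <<'E'
from h import *
c=np.load('w3.npy',allow_pickle=True).item()
b=ray(c,[(347.5,130),(346,235)],.065); f=ray(c,[(295,131),(299,230)],.04)
print(b,f,np.arctan2(b[0,1]-b[1,1],b[0,0]-b[1,0])-np.pi/2,np.arctan2(f[0,1]-f[1,1],f[0,0]-f[1,0])-np.pi/2)
mid=(b.sum(0)+f.sum(0))/4; print(mid)
F=ray(c,[(449,30),(388,264)],.04); print(F, np.arctan2(F[0,1]-F[1,1],F[0,0]-F[1,0])-np.pi/2)
print('stop front',ray(c,[(373,65),(438,74)],.04))
print(to([mid[0],mid[1],.01],.298+np.pi/2))
E
```

```text
[[ 0.52554646 -0.0178879   0.065     ]
 [ 0.5622122  -0.13317911  0.065     ]] [[ 0.47009646 -0.03672468  0.04      ]
 [ 0.50824817 -0.15326697  0.04      ]] 0.3079123713618994 0.3163682004576538
[ 0.51652582 -0.08526467  0.0525    ]
[[ 0.59953241  0.11490172  0.04      ]
 [ 0.63371853 -0.16507299  0.04      ]] 0.12150285105618575
stop front [[0.5328243  0.05688973 0.04      ]
 [0.60520428 0.06992987 0.04      ]]
(array([ -3.7,   2.9, 227.3]), np.float64(-0.0003236593107920349), np.float64(-0.6007419521394154))
```

Call:
play_rows:
  plan:
    - [[-3, 3, 50], -0.01]
    - [[-3, 3, 100], -0.01]
    - [[-3, 3, 150], -0.01]
    - [[-3, 3, 195], -0.01]
    - [[-3, 3, 225], -0.01]

```text
time_s: 10.4
position: [0.5151, -0.0841, 0.0098]
orientation: [0.59, 0.807, -0.0, -0.001]
wrist_force: [0.2, 0.4, 0.1]
grip_width: 0.0852
finger_force: 0.0
```

Call:
play_rows:
  plan:
    - [[0, 0, 0], 0]
    - [[0, 0, 0], 0]
    - [[0, 0, 0], 0]
    - [[0, 0, 0], 0]
    - [[0, 0, 0], 0]
  jaw: 50
  force: 45

```text
time_s: 11.02
position: [0.5164, -0.0845, 0.0126]
orientation: [0.59, 0.807, 0.0, 0.0]
wrist_force: [-1.3, -0.1, -5.6]
grip_width: 0.0594
finger_force: 51.6
```

```bash
python3 - <<'E'
from h import *
s=env.read_state();print(yaw()[0],s['wrist_force'],s['ft_torque'],s['grip_width'],s['time_s'])
print(to([.5145,-.0845,.01],.308+np.pi/2))
E
```

```text
[ 0.51636937 -0.08450178  0.01258302] [-1.26596061 -0.05253209 -5.60935449] [0.04122526 0.11631752 0.02244411] 0.05936525102267398 11.025
(array([ 0.6, -1.8,  2.6]), np.float64(-7.704064486668827e-05), np.float64(-0.6124825289451704))
```

Call:
play_rows:
  plan:
    - [[0, 0, -12], 0]
    - [[0, 0, -20], 0]
    - [[22, 20, -20], 0.06]
    - [[45, 41, -20], 0.12]
    - [[67, 61, -20], 0.186]

```text
time_s: 11.65
position: [0.555, -0.0015, 0.0332]
orientation: [0.664, 0.748, 0.0, 0.001]
wrist_force: [0.1, -0.6, -6.6]
grip_width: 0.0596
finger_force: 51.4
```

Call:
play_rows:
  plan:
    - [[0, 0, 0], 0]
    - [[0, 0, 0], 0]
    - [[0, 0, 0], 0]
    - [[0, 0, 0], 0]
    - [[0, 0, 0], 0]

```text
time_s: 12.28
position: [0.5541, -0.0026, 0.0323]
orientation: [0.663, 0.749, -0.0, -0.0]
wrist_force: [-0.4, 0.2, -6.4]
grip_width: 0.0593
finger_force: 51.3
```

```bash
python3 - <<'E'
from h import *
c=cap('wrist','w4.png'); np.save('w4.npy',c,allow_pickle=True)
s=env.read_state();print(yaw()[0],s['wrist_force'],s['ft_torque'],s['grip_width'],s['time_s'])
print(to([.5544,-.0024,.0126],.122+np.pi/2))
E
```

```text
[ 0.55411525 -0.00251403  0.03230958] [-0.03332418 -0.46215493 -6.69314995] [ 0.05695904 -0.01981888  0.06440158] 0.059005978396394175 12.325
(array([ 0.1,  0.3, 19.7]), np.float64(-0.0006018674270602542), np.float64(-0.26023148602770335))
```

View pics/w4.png

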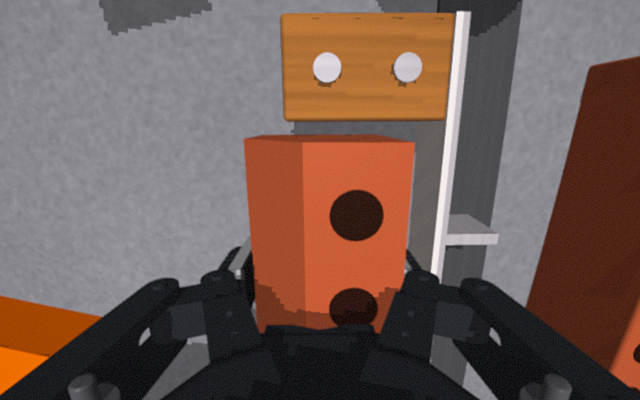

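```bash
python3 - <<'E'
from h import *
c=np.load('w4.npy',allow_pickle=True).item(); p,M=yaw()
for n,q,z in [('end',[(303,142),(413,142)],.0847),('stop',[(286,120),(446,120)],.04),('fence',[(457,15),(446,120),(433,270)],.04)]:
    print(n,((ray(c,q,z)-p)@M*1000).round(1)[:,:2])
E
```

```text
end [[60.3 -3.9]
 [60.4 30.4]]
stop [[ 67.3 -14.1]
 [ 67.4  59.3]]
fence [[110.7  59.6]
 [ 67.4  59.3]
 [ -9.1  61.3]]
```

Call:
play_rows:
  plan:
    - [[2, 3, 8], 0]
    - [[4, 5, 15], 0]
    - [[4, 5, 19], 0]
    - [[6, 5, 19], 0]
    - [[8, 5, 19], 0]

```text
time_s: 12.95
position: [0.5586, 0.0046, 0.0134]
orientation: [0.662, 0.749, -0.001, 0.002]
wrist_force: [1.2, -12.0, -8.3]
grip_width: 0.0592
finger_force: 51.2
```

```bash
python3 - <<'E'
from h import *
s=env.read_state();p,M=yaw();print(p,M.T@s['wrist_force'],s['ft_torque'],to([.5544,-.0024,.0126],.122+np.pi/2))
E
```

```text
[0.55859024 0.00456897 0.01335674] [-12.04467368  -0.30856243   8.39142143] [-1.77253458 -0.12712044  0.14623939] (array([-6.4, -5. ,  0.8]), np.float64(0.00147238767352742), np.float64(-0.24395234610517902))
```

Call:
play_rows:
  plan:
    - [[-1, 0, 0], 0]
    - [[-1, 0, 0], 0]
    - [[-1, 0, 0], 0]
    - [[-1, 0, -30], 0]
    - [[-1, 0, -80], 0]
  jaw: 68

```text
time_s: 13.58
position: [0.5567, 0.0057, 0.0923]
orientation: [0.663, 0.749, -0.001, -0.002]
wrist_force: [1.3, -0.6, 0.2]
grip_width: 0.0678
finger_force: 0.0
```

Call:
play_rows:
  plan:
    - [[0, -12, -20], 0.17]
    - [[0, -24, -20], 0.34]
    - [[0, -36, -20], 0.51]
    - [[0, -48, -20], 0.68]
    - [[0, -61, -20], 0.85]
  jaw: 85

```text
time_s: 14.2
position: [0.4977, -0.002, 0.1138]
orientation: [0.914, 0.406, 0.0, 0.0]
wrist_force: [-0.1, -0.0, 0.3]
grip_width: 0.0847
finger_force: 0.0
```

Call:
play_rows:
  plan:
    - [[0, 0, 0], 0.17]
    - [[0, 0, 0], 0.34]
    - [[0, 0, 0], 0.51]
    - [[0, 0, 0], 0.68]
    - [[0, 0, 0], 0.72]

```text
time_s: 14.82
position: [0.498, -0.0019, 0.1138]
orientation: [0.998, 0.06, 0.0, -0.0]
wrist_force: [-0.5, 0.7, 0.6]
grip_width: 0.0848
finger_force: 0.0
```

Call:
play_rows:
  plan:
    - [[0, 0, 0], 0]
    - [[0, 0, 0], 0]
    - [[0, 0, 0], 0]
    - [[0, 0, 0], 0]
    - [[0, 0, 0], 0]

```text
time_s: 15.45
position: [0.4978, -0.0021, 0.1133]
orientation: [0.998, 0.061, -0.0, -0.0]
wrist_force: [0.3, -0.2, 0.6]
grip_width: 0.0851
finger_force: 0.0
```

```bash
python3 - <<'E'
from h import *
c=cap('wrist','w5.png'); np.save('w5.npy',c,allow_pickle=True)
s=env.read_state();print(yaw()[0],s['wrist_force'],s['time_s'],s['joint_positions'])
ex=np.array([.9926,.1217,0]);ey=np.array([-.1217,.9926,0]);C=np.array([.603,.070,0])
print(to(C-.115*ex-.060*ey+[0,0,.012],.122))
E
```

```text
[ 0.49777971 -0.00208788  0.11331007] [-0.08636043  0.15173366 -0.19376963] 15.5 [-1.53797377e-01 -1.52023497e-01  2.01383596e+00 -2.79160782e-05
  1.27977734e+00  1.29426045e+00]
(array([ -1.8,   1.3, 101.3]), np.float64(0.0007465131797950164), np.float64(1.2942604462795029))
```

View pics/w5.png

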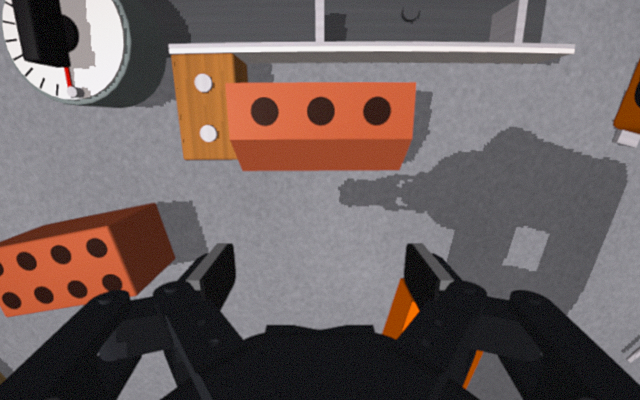

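```bash
python3 - <<'E'
from h import *
c=np.load('w5.npy',allow_pickle=True).item(); p,M=yaw()
f=lambda q,z:((ray(c,q,z)-p)@M*1000).round(1)[:,:2].tolist()
print('orange',f([(403,278),(385,333)],.065),f([(403,278),(385,333)],.0))
print('offcut',f([(155,204),(106,228)],.065),f([(177,262)],0))
print('foot',f([(246,170),(407,170)],.0),f([(246,170),(407,170)],.04),'back',f([(226,84),(416,84)],.065),'fence',f([(170,53),(574,50)],.04))
E
```

```text
orange [[-45.5, 63.1], [-95.2, 52.7]] [[-84.0, 84.5], [-150.6, 70.6]]
offcut [[12.7, -115.6], [-5.5, -154.9]] [[-66.3, -142.1]]
foot [[26.0, -66.4], [25.9, 79.6]] [[32.5, -56.0], [32.5, 67.1]] back [[91.2, -58.7], [91.2, 60.9]] fence [[115.2, -104.2], [118.7, 180.5]]
```

Call:
play_rows:
  plan:
    - [[-2, 1, 40], 0]
    - [[-2, 1, 80], 0]
    - [[-2, 1, 101], 0]
    - [[4, 1, 101], 0]
    - [[12, 1, 101], 0]

```text
time_s: 16.12
position: [0.5113, -0.0017, 0.0135]
orientation: [0.998, 0.061, 0.001, 0.0]
wrist_force: [0.6, 0.7, 0.5]
grip_width: 0.0851
finger_force: 0.0
```

Call:
play_rows:
  plan:
    - [[5, 0, 0], 0]
    - [[11, 0, 0], 0]
    - [[17, 0, 0], 0]
    - [[23, 0, 0], 0]
    - [[28, 0, 0], 0]

```text
time_s: 16.75
position: [0.5378, 0.0019, 0.0123]
orientation: [0.998, 0.061, -0.0, -0.0]
wrist_force: [-5.2, -1.5, 4.6]
grip_width: 0.0849
finger_force: 2.4
```

Call:
play_rows:
  plan:
    - [[1, 0, 0], 0]
    - [[2, 0, 0], 0]
    - [[3, 0, 0], 0]
    - [[4, 0, 0], 0]
    - [[4, 0, 0], 0]

```text
time_s: 17.38
position: [0.5408, 0.0022, 0.0122]
orientation: [0.998, 0.061, -0.001, 0.0]
wrist_force: [-6.7, -1.6, 5.2]
grip_width: 0.0852
finger_force: 3.5
```

Call:
play_rows:
  plan:
    - [[1, 0, 0], 0]
    - [[2, 0, 0], 0]
    - [[3, 0, 0], 0]
    - [[4, 0, 0], 0]
    - [[4, 0, 0], 0]

```text
time_s: 18.0
position: [0.5409, 0.0021, 0.0121]
orientation: [0.998, 0.062, -0.006, 0.0]
wrist_force: [-21.8, -5.3, 17.6]
grip_width: 0.0849
finger_force: 11.5
```

Call:
play_rows:
  plan:
    - [[1, 0, 0], 0]
    - [[2, 0, 0], 0]
    - [[2, 0, 0], 0]
    - [[3, 0, 0], 0]
    - [[3, 0, 0], 0]

```text
time_s: 18.62
position: [0.5409, 0.0021, 0.0121]
orientation: [0.998, 0.063, -0.011, 0.001]
wrist_force: [-34.2, -6.8, 28.4]
grip_width: 0.0852
finger_force: 17.7
```

Call:
play_rows:
  plan:
    - [[-10, 0, 0], 0]
    - [[-25, 0, 0], 0]
    - [[-25, 0, -40], 0]
    - [[-25, 0, -80], 0]
    - [[-25, 0, -100], 0]

```text
time_s: 19.25
position: [0.5252, 0.0, 0.1152]
orientation: [0.998, 0.061, 0.003, 0.0]
wrist_force: [0.5, 0.0, 0.4]
grip_width: 0.0853
finger_force: 0.0
```

Call:
play_rows:
  plan:
    - [[0, 0, 0], 0]
    - [[0, 0, 0], 0]
    - [[0, 0, 0], 0]
    - [[0, 0, 0], 0]
    - [[0, 0, 0], 0]
  jaw: 0

```text
time_s: 19.88
position: [0.5234, 0.0001, 0.1117]
orientation: [0.998, 0.061, -0.0, -0.0]
wrist_force: [0.3, 0.0, 0.8]
grip_width: 0.0001
finger_force: 0.0
```

```bash
python3 - <<'E'
from h import *
c=cap('wrist','w6.png'); np.save('w6.npy',c,allow_pickle=True)
s=env.read_state();p,M=yaw();print(p,s['wrist_force'],s['time_s'],s['grip_width'],to(p,.122))
E
```

```text
[5.23534086e-01 1.29034394e-04 1.11882601e-01] [-0.07353159 -0.2965449  -0.76105386] 19.925 0.00023399724180544449 (array([0., 0., 0.]), np.float64(0.0006738079096146876), np.float64(1.306148323581951))
```

View pics/w6.png

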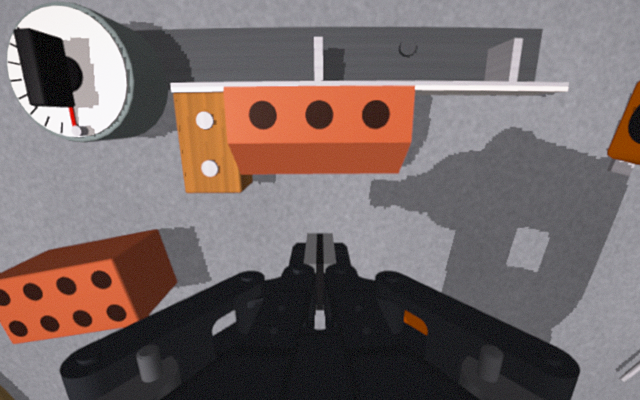

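```bash
python3 - <<'E'
from h import *
c=np.load('w6.npy',allow_pickle=True).item(); p,M=yaw()
f=lambda q,z:((ray(c,q,z)-p)@M*1000).round(1)[:,:2].tolist()
print('stop edge',f([(242,192),(254,176),(238,173)],.04))
print('brick foot',f([(242,173),(400,173)],.04),'back',f([(224,87),(414,87)],.065),'fence',f([(172,90),(568,90)],.04))
im=cv2.cvtColor(c['pixels'],cv2.COLOR_RGB2BGR)
cv2.imwrite('pics/crop6.png',cv2.resize(im[70:210,165:285],None,fx=4,fy=4,interpolation=cv2.INTER_CUBIC))
E
```

```text
stop edge [[15.5, -59.9], [28.0, -49.8], [30.4, -61.9]]
brick foot [[30.4, -58.8], [30.3, 61.4]] back [[89.2, -59.6], [89.1, 59.3]] fence [[90.4, -105.0], [91.5, 180.1]]
```

View pics/crop6.png

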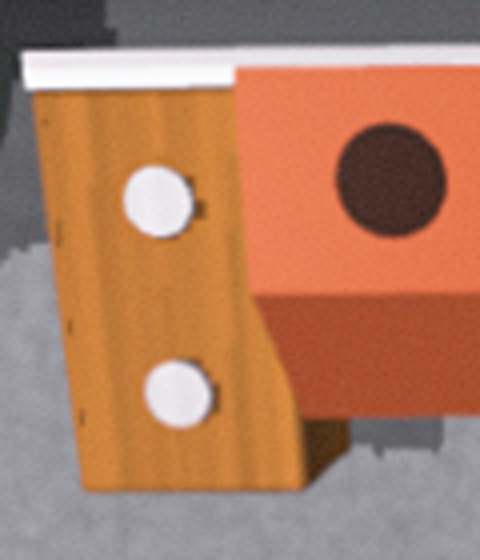

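Call:
play_rows:
  plan:
    - [[20, 45, 0], 0]
    - [[40, 95, 0], 0]
    - [[58, 95, 10], 0]
    - [[58, 95, 50], 0]
    - [[58, 95, 90], 0]

```text
time_s: 20.55
position: [0.5937, -0.0875, 0.0218]
orientation: [0.998, 0.061, 0.001, 0.0]
wrist_force: [0.0, 0.2, 0.4]
grip_width: -0.0001
finger_force: 0.0
```

Call:
play_rows:
  plan:
    - [[0, -4, 0], 0]
    - [[0, -8, 0], 0]
    - [[0, -12, 0], 0]
    - [[0, -15, 0], 0]
    - [[0, -16, 0], 0]

```text
time_s: 21.18
position: [0.592, -0.0715, 0.0238]
orientation: [0.998, 0.062, 0.001, 0.001]
wrist_force: [0.1, -2.1, 2.8]
grip_width: -0.0001
finger_force: 1.8
```

Call:
play_rows:
  plan:
    - [[0, -1, 0], 0]
    - [[0, -2, 0], 0]
    - [[0, -3, 0], 0]
    - [[0, -4, 0], 0]
    - [[0, -4, 0], 0]

```text
time_s: 21.8
position: [0.5922, -0.0703, 0.0243]
orientation: [0.998, 0.061, 0.002, 0.003]
wrist_force: [0.8, -10.6, 5.4]
grip_width: 0.0001
finger_force: 4.6
```

Call:
play_rows:
  plan:
    - [[0, 15, 0], 0]
    - [[0, 22, -40], 0]
    - [[0, 22, -90], 0]
    - [[-25, -20, -90], 0]
    - [[-46, -73, -90], 0]

```text
time_s: 22.42
position: [0.5353, -0.0002, 0.1127]
orientation: [0.998, 0.06, 0.0, -0.001]
wrist_force: [-1.0, 0.7, 0.7]
grip_width: 0.0002
finger_force: 0.0
```

Call:
play_rows:
  plan:
    - [[0, -2, 0], 0]
    - [[0, -2, 20], 0]
    - [[0, -2, 38], 0]
    - [[5, -2, 43], 0]
    - [[10, -2, 48], 0]

```text
time_s: 23.05
position: [0.546, 0.0023, 0.0635]
orientation: [0.998, 0.061, -0.0, -0.0]
wrist_force: [0.6, 0.1, -0.5]
grip_width: -0.0001
finger_force: 0.0
```

```bash
python3 - <<'E'
from h import *
c=cap('wrist'); p,M=yaw(); s=env.read_state(); print(p,s['wrist_force'],s['time_s'])
ex=np.array([.9926,.1217,0]);ey=np.array([-.1217,.9926,0]);C=np.array([.603,.070,0])
d=p-C; print('jig',d@ex*1000,d@ey*1000)
E
```

```text
[0.54630223 0.00244071 0.06331833] [ 0.62516493 -0.49512957  0.46626278] 23.1
jig -64.50017579956135 -60.15922799361732
```

Call:
play_rows:
  plan:
    - [[2, 0, 2], 0]
    - [[4, 0, 4], 0]
    - [[6, 0, 6], 0]
    - [[7, 0, 7], 0]
    - [[8, 0, 8], 0]

```text
time_s: 23.72
position: [0.5535, 0.0038, 0.0563]
orientation: [0.998, 0.061, 0.0, 0.0]
wrist_force: [0.9, 0.3, 0.7]
grip_width: 0.0
finger_force: 0.0
```

Call:
play_rows:
  plan:
    - [[0.5, 0, 0.5], 0]
    - [[1, 0, 1], 0]
    - [[1.5, 0, 1.5], 0]
    - [[2, 0, 2], 0]
    - [[2, 0, 2], 0]

```text
time_s: 24.35
position: [0.5555, 0.004, 0.0543]
orientation: [0.998, 0.061, -0.0, -0.0]
wrist_force: [-1.0, -1.0, 0.4]
grip_width: 0.0
finger_force: 0.0
```

Call:
play_rows:
  plan:
    - [[0.5, 0, 0.5], 0]
    - [[1, 0, 1], 0]
    - [[1.5, 0, 1.5], 0]
    - [[2, 0, 2], 0]
    - [[2, 0, 2], 0]

```text
time_s: 24.98
position: [0.5569, 0.0042, 0.0529]
orientation: [0.998, 0.061, -0.001, 0.0]
wrist_force: [-5.3, -0.4, 5.6]
grip_width: -0.0001
finger_force: 4.0
```

Call:
play_rows:
  plan:
    - [[0.5, 0, 0.5], 0]
    - [[1, 0, 1], 0]
    - [[1, 0, 1], 0]
    - [[1, 0, 1], 0]
    - [[1, 0, 1], 0]

```text
time_s: 25.6
position: [0.557, 0.0042, 0.0528]
orientation: [0.998, 0.062, -0.003, 0.0]
wrist_force: [-11.3, -0.7, 14.4]
grip_width: 0.0001
finger_force: 9.1
```

Call:
play_rows:
  plan:
    - [[0.5, 0, 0], 0]
    - [[1, 0, 0.2], 0]
    - [[1, 0, 0.2], 0]
    - [[1, 0, 0.2], 0]
    - [[1, 0, 0.2], 0]

```text
time_s: 26.22
position: [0.557, 0.0042, 0.0528]
orientation: [0.998, 0.062, -0.004, 0.0]
wrist_force: [-16.4, -1.5, 18.2]
grip_width: 0.0002
finger_force: 12.0
```

```bash
python3 - <<'E'
from h import *
c=cap('wrist','w7.png'); s=env.read_state(); print(s['position'],s['wrist_force'],s['time_s'])
E
```

```text
[0.55704622 0.00422446 0.05274689] [-15.47454331  -1.72126596  18.04343295] 26.275
```

View pics/w7.png

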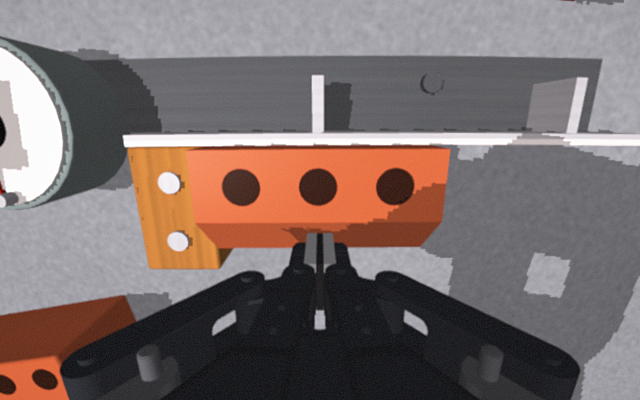

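```bash
python3 - <<'E'
from h import *
c=cap('wrist'); p,M=yaw()
f=lambda q,z:((ray(c,q,z)-p)@M*1000).round(1)[:,:2].tolist()
print('back',f([(190,149),(450,149)],.065),'fence',f([(128,147),(600,146)],.04),'stop',f([(220,268)],.04),'foot end',f([(219,247)],.04))
s=env.read_state(); print(s['wrist_force'],s['time_s']); 
E
```

```text
back [[56.2, -58.6], [56.2, 59.4]] fence [[55.3, -104.0], [56.2, 155.3]] stop [[-17.6, -60.4]] foot end [[-3.7, -59.6]]
[-15.32908516  -0.51690591  18.5372921 ] 26.325
```

Flush on the fence and stop, with a steady push of about 15 N into the fence and 18 N down. Handing in.

```bash
python3 -c "
from workcell import env
print(env.sign_off())"
```

```text
the job is handed in; nothing more can be done
None
```

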